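# Press the lock plunger and slide the sorter's chute gate shut

## Robot

A 7-joint arm with a two-finger parallel gripper is mounted at the origin on the work surface. World frame = base frame: x ahead of the robot, y to its left, z up, the work surface at z = 0. Lengths are in m, angles in rad, forces in N, time in s.
With the tool pointing down it reaches from about 0.4 to 0.85 m from the base axis. Payload 10.4 kg.
Tool frame: the origin (TCP) lies on the centre line of the jaws, within the pads' length; the fingertips stand 17 mm ahead of it and the grasp point (between the pads) lies 2 mm behind it (manip.tcp_to_tips is the distance from the TCP to the fingertips, in m); z points along the fingers, x is the direction in which the jaws open and shut, and the axes are right-handed (so a half turn about z gives the same grasp; the last joint's range is limited). The gripper opens to 85 mm and grips with 20 to 120 N. Pads are 22 mm wide; open, the fingers measure 114 mm over their backs; the gripper's body (76 mm by 85 mm) begins 54 mm behind the grasp point. The pads swing forward as they close: fully open they stand 13 mm farther back than shut.
Start: joints at [1.111, 0.332, -0.065, 1.46, 0.022, 1.35, -0.088], TCP at [0.264, -0.566, 0.248] pointing down, gripper open.
Joint ranges: [-2.6, 2.6], [-0.5, 2.12], [-1.47, 1.34], [0.16, 2.42], [-1.27, 4.41], [0.06, 2.06], [-2.6, 2.6]. Speed limits (rad/s): [2.22, 2.22, 2.79, 2.79, 3.14, 3.14, 3.14].

## Interface

Orientations are given as a unit quaternion [x, y, z, w].
In Python, from workcell import manip gives the robot as it stands.
- The arm moves only by the shell command python3 -m pendant 'ROWS' [FORCE]. ROWS is JSON, a list of rows, each a list of 3 entries, a list of its own where there are three numbers: the shift along the world's x, y, z in cm, then the turn, a rotation vector about the world's x, y, z in degrees, then the closure in counts, from 0 (fully open) to 255 (shut). A call has 1 to 12 rows; each row shifts and turns the pose as measured when the row begins; what a row does not reach is not made up. A row lasts 1/8 s, in which the tool goes at most 62.5 mm and 10.7 degrees, less where a joint would pass 70% of its speed; a pose out of reach is approached as far as the arm can. A call is refused whole if a number of a shift passes 6.25 or a number of a turn 10.7, either way. A call with a gripper value outside its range is refused whole. The fingers move at their own pace and stop on an object; FORCE is the grip in N (left out, the last holds). Time passes only in rows, so rows that do not move let the fingers close. It gives the time, the measured TCP pose, the force and the opening at its end, in the units of the state.
- manip.get_obs(): the state, without advancing time (a new reading comes with each control period).
- manip.camera(name): name is "scene" or "side" or "wrist"; returns a dict with "pixels" (480x640x3 uint8, red, green, blue), "range_z" (480x640 float32, m along the optical axis (not along the pixel's ray), 0 where there is no reading), "K" (3x3 intrinsics, pixels), "origin" and "rotation" of the camera in the world; the wrist camera has in their place "hand_eye" (4x4, takes a point from camera to tool coordinates, whose origin is the TCP and whose axes are the tool frame's). Camera axes: x right, y down, z forward; pixel columns grow to the right and rows downward; lengths in m; the calibration is good to about 2 mm. A picture is of the moment at which its call begins: read the wrist's pose just before it.
- manip.hand_in(): hands the job in, once; it reports no verdict.
The state is a dict: "clock": time; "joint_pos": joint angles; "joint_velocities": joint speeds; "tau": joint torques, N m; "position": TCP position; "ee_rot": TCP orientation; "ft_force": force on the tool from outside, world axes, zero at the start; "torque": the same for the moment, N m; "grip_width": opening from 0.0 (shut) to 1.0 (fully open).
Only numpy, scipy, OpenCV 4.12 (cv2) and the standard library are available. Lean on these libraries where they do the work, as an engineer would, in place of code of your own. Each camera call takes 0.05 s, during which the arm holds its last target.

## Task

Close the sorter's chute gate: put closed fingertips into the gate's window, press the spring plunger down below the gate, and, keeping it down, push the gate over it and along to its end stop, so that the slot is covered and the plunger springs back up behind the gate and locks it. Lift and carry nothing, leave the loose things around the sorter where they are and do not press its red start button. Finish clear of everything.

Things in the scene. Friction and masses are not known exactly. Their poses are not given: they have to be found in the camera images.
- sorter: Fixed grey steel disc sorter, yaw within 0.3 rad. Origin on the table right under the lock plunger; x points away from the robot at yaw 0, y left, z up. Tall housing on the left: x -80 to 240, y 160 to 480 mm, 170 mm high, disc and hub on top to 210 mm. Low outfeed deck to its right: x -75 to 75, y -170 to 160 mm, its floor 30 mm above the table.
- rail_right_end (a point): Middle of the top of the end stop block at the deck's right end (sorter frame x 0, y -159, z 56 mm); the block's left face is at y -148 mm. Two guide rails along y, tops 56 mm above the table, inner faces at x +-57 mm with narrow lips over the gate's edges to x +-49 mm.
- chute_slot (a point): Centre of the chute slot, an opening in the deck's floor that the closed gate covers: x -35 to 35, y -140 to -98 mm in the sorter frame; the point is 30 mm above the table.
- gate (a joint): Slide position in m: 0 open (starts at 0 to 0.002), grows as the gate moves along the sorter's -y (right, away from the housing), 0.072 closed at the end stop; about 2.5 N of friction. With the plunger up there is only 3 mm of play. Pressed below the gate, the plunger is covered by the strip of plate left of the window, which then holds it down; from 0.065 on it springs up behind the strip.
- gate_window (a point): Centre of the gate's only window, level with the gate's top; moves with the gate, axes as the sorter's. Gate: bare aluminium plate captive in the rails, 8 mm thick, top 50 and underside 42 mm above the table, 110 mm wide (x), reaching 75 mm right and 46 mm left of this point. Window: 60 mm in x, 44 mm in y; its right wall is the place to push; the strip left of it is 24 mm wide.
- plunger (a joint): How far the lock plunger is pressed down, in m: 0 is up (locking), 0.012 is level with the gate's underside, 0.017 is fully down. Spring force about 3 N at the start of the travel and 7 N at full travel; it springs back up when let go.
- plunger_top (a point): Centre of the plunger's flat top: a stainless square pad, 40 mm in x by 38 mm in y, standing in the gate's window; its top is 54 mm above the table when up (4 mm proud of the gate) and 37 mm when fully down. It moves only up and down.
- start_button (a joint): The sorter's chunky red start button, 36 mm across, on the housing's top at its near right corner (sorter frame x -45, y 215 mm): travel in m, 0 is up, 0.006 is pressed. To be left alone.
- weight_big: Stainless calibration weight with a knob, 42 mm across, 62 mm tall, loose near the deck. Origin under its centre. To be left alone.
- weight_small: Stainless calibration weight with a knob, 32 mm across, 46 mm tall, loose near the deck. Origin under its centre. To be left alone.
- divider_bar: Black chip divider bar, 190 mm (its y) by 18 mm by 22 mm tall, lying loose beyond the deck. Origin under its centre. To be left alone.
- ball_jar: Squat glass jar of ivory roulette balls with a steel lid, 72 mm across, 74 mm tall, loose. Origin under its centre. To be left alone.
- scoop: Clear plastic scoop, open box 75 by 85 by 38 mm with a 100 mm handle towards its -x, lying loose right of the deck. Origin under the box's centre. To be left alone.
- chips_tall: Stack of 12 white chips, 39 mm across, 40 mm tall, loose (one solid piece), in front of the deck. Origin under its centre. To be left alone.
- chips_short: Stack of 6 chips, 39 mm across, 20 mm tall, loose (one solid piece). Origin under its centre. To be left alone.

How it is judged:
By the outcome, as a careful person would: the job done as asked, in the order asked, and still so for the second after the job is handed in, with the robot touching nothing.
It also fails if it takes over 42 s, if anything falls off the work surface, if the arm or the gripper's body presses on something with over 40 N, if the wrist force passes 120 N, or if a joint passes its speed limit or range.

## Working session

There is one attempt and no reset: what is moved stays moved. The work goes in short steps, Python scripts to look and compute and a shell command to move; the robot and the scene stay as the last step left them, time stands still between calls to the robot, and variables do not carry over. Pictures are saved under pics/ and viewed, and the job is handed in when it is done.

```bash
mkdir -p pics; cat > h.py <<'E'
import numpy as np, cv2
from workcell import manip
def pt(c,u,v,z=None):
    # z: depth or None->median depth
    d=c['range_z']
    if z is None:
        p=d[max(0,v-1):v+2,max(0,u-1):u+2]; p=p[p>0]; z=np.median(p) if p.size else np.nan
    K=c['K']; q=np.array([(u-K[0,2])/K[0,0]*z,(v-K[1,2])/K[1,1]*z,z])
    return c['rotation']@q+c['origin']
E
python3 - <<'E'
from h import *
import pickle
print(manip.get_obs())
for n in ['scene','side']:
    c=manip.camera(n); pickle.dump(c,open(n+'.pkl','wb'))
    cv2.imwrite(f'pics/{n}0.png',c['pixels'][:,:,::-1]); print(n,c['origin'],c['rotation'],c['K'])
E
```

```text
{'clock': 0.0, 'joint_pos': array([ 1.11145473,  0.33284428, -0.06468299,  1.46103252,  0.02157238,
        1.34989176, -0.08851459]), 'joint_velocities': array([-1.12014970e-03,  9.91840198e-04,  2.00097226e-05,  1.10393302e-03,
       -6.27118445e-05,  1.24047126e-05,  1.47226033e-03]), 'tau': array([-8.90526953e-04, -6.25444150e+01,  4.89601213e-02, -3.91609454e+01,
        1.62502105e-02,  9.89945547e-03, -8.83981869e-06]), 'position': array([ 0.26419666, -0.56598526,  0.24748955]), 'ee_rot': array([ 8.43497439e-01, -5.37132686e-01, -6.38307214e-04, -3.76059912e-04]), 'ft_force': array([-0.21434919, -0.3019727 , -0.2348613 ]), 'torque': array([-0.01449319, -0.02693871, -0.03480047]), 'grip_width': 0.9996699938404275}
scene [1.17666373 0.457791   0.90400567] [ 0.41882343  0.83397047 -0.31712605 -0.16885275] [[525.6006109    0.         316.05477894]
 [  0.         525.6006109  240.23130045]
 [  0.           0.           1.        ]]
side [ 0.51795878 -0.46217239  0.60614689] [ 0.91325513 -0.09467019  0.03011257 -0.39508968] [[443.53138715   0.         324.38867284]
 [  0.         443.53138715 240.23155144]
 [  0.           0.           1.        ]]
```

Rotation is a quaternion; adjust the helper and view.

```bash
sed -i "s/return c\['rotation'\]@q/from scipy.spatial.transform import Rotation as R\n    return R.from_quat(c['rotation']).as_matrix()@q/" h.py
```

```text
(no output)
```

View pics/scene0.png

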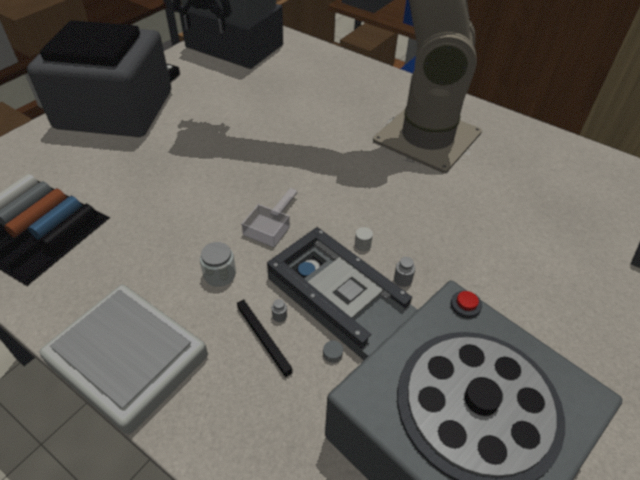

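View pics/side0.png

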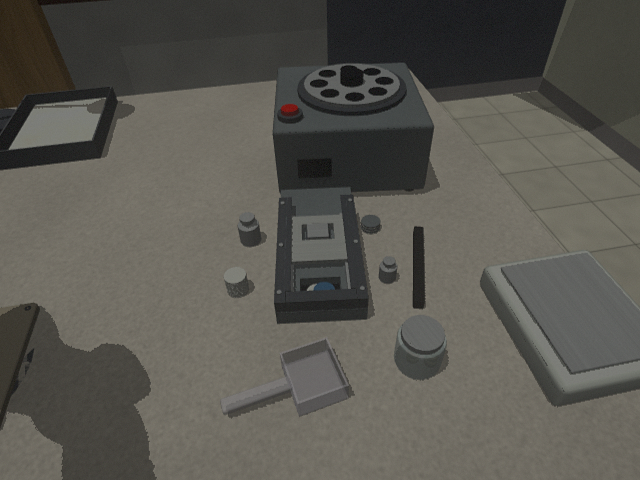

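The scene camera shows the plunger near (350,290) and the end-stop block near (295,255). The side camera shows the plunger at (317,231) and the block at (321,297). I'll enlarge both.

```bash
python3 - <<'E'
from h import *
import pickle
s=pickle.load(open('scene.pkl','rb'));d=pickle.load(open('side.pkl','rb'))
a=cv2.resize(s['pixels'][220:350,260:420],None,fx=5,fy=4.6,interpolation=2)[:600,:800]
a=cv2.resize(s['pixels'][225:345,260:420],(800,600),interpolation=2)
b=cv2.resize(d['pixels'][185:323,240:400],(690,595),interpolation=2)
b=cv2.resize(d['pixels'][180:324,240:400],(666,600),interpolation=2)
cv2.imwrite('pics/s1.png',a[:,:,::-1]);cv2.imwrite('pics/d1.png',b[:,:,::-1])
E
```

```text
(no output)
```

View pics/s1.png

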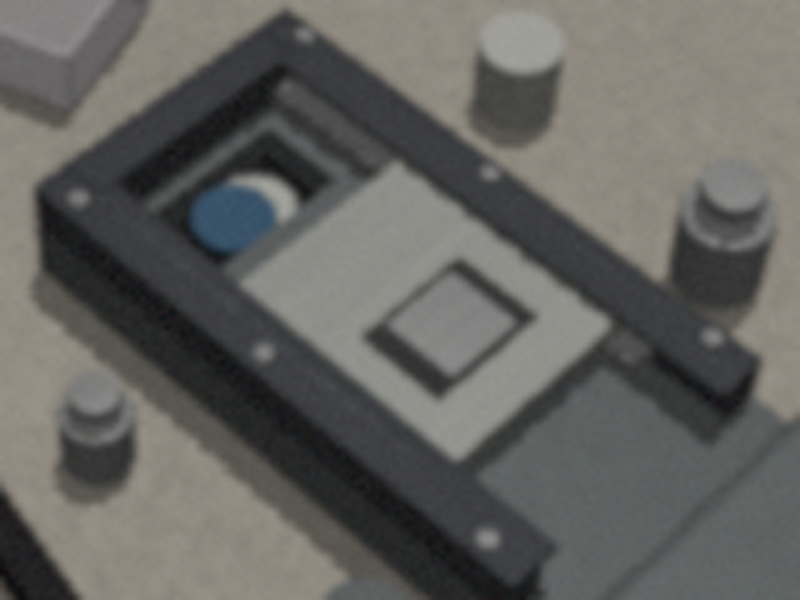

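View pics/d1.png

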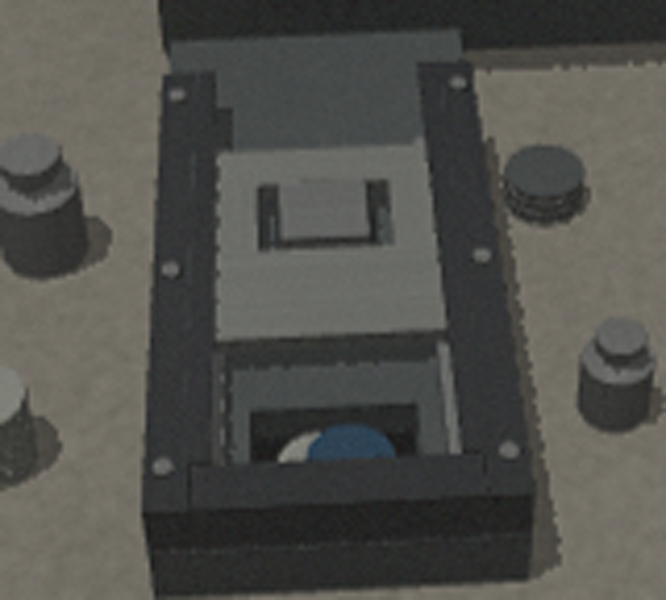

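```bash
cat >> h.py <<'E'
def onplane(c,u,v,h):
    o=c['origin']; r=pt(c,u,v,1.0)-o
    return o+r*(h-o[2])/r[2]
E
python3 - <<'E'
from h import *
import pickle
np.set_printoptions(precision=4,suppress=True)
s=pickle.load(open('scene.pkl','rb'));d=pickle.load(open('side.pkl','rb'))
for n,c,f,P in [('scene',s,lambda p:(260+p[0]/5-.4,225+p[1]/5-.4),dict(pl=(453,322),n1=(305,35),n2=(490,173),n3=(713,337),f1=(80,197),f2=(263,350),f3=(487,540))),
 ('side',d,lambda p:(240+p[0]/4.1667-.4,180+p[1]/4.1667-.4),dict(pl=(324,209),n1=(163,466),n2=(170,269),n3=(178,95),f1=(508,450),f2=(482,256),f3=(458,82)))]:
    Q={}
    for k,p in P.items():
        u,v=f(p); h=.054 if k=='pl' else .056
        Q[k]=onplane(c,u,v,h); print(n,k,np.round([u,v],1),Q[k],pt(c,round(u),round(v)))
    for a in 'nf':
        e=Q[a+'3']-Q[a+'1']; print('yaw',np.arctan2(-e[0],e[1]),np.hypot(*e[:2]))
    e=(Q['n1']+Q['n2']+Q['n3'])-(Q['f1']+Q['f2']+Q['f3']);print('yawx',np.arctan2(-e[1],-e[0]))
    y=np.mean([Q[k] for k in Q if k!='pl'],axis=0);print('screw mean',y, 'ends mid',(Q['n1']+Q['f1'])/2)
E
```

```text
scene pl [350.2 289. ] [0.6147 0.147  0.054 ] [0.6142 0.1463 0.0529]
scene n1 [320.6 231.6] [0.5243 0.0076 0.056 ] [0.5257 0.0097 0.0572]
scene n2 [357.6 259.2] [0.5416 0.1166 0.056 ] [0.5406 0.117  0.056 ]
scene n3 [402.2 292. ] [0.5595 0.2352 0.056 ] [0.56   0.235  0.0564]
scene f1 [275.6 264. ] [ 0.6559 -0.0129  0.056 ] [ 0.6556 -0.0121  0.0563]
scene f2 [312.2 294.6] [0.6731 0.095  0.056 ] [0.6746 0.0956 0.0567]
scene f3 [357.  332.6] [0.6931 0.2148 0.056 ] [0.694  0.2153 0.0563]
yaw -0.1532766166735779 0.23032340294920986
yaw -0.16217830402713895 0.23067446128216657
yawx -0.1564942191903477
screw mean [0.6079 0.1094 0.056 ] ends mid [ 0.5901 -0.0026  0.056 ]
side pl [317.4 229.8] [0.6152 0.1448 0.054 ] [0.6142 0.1427 0.0554]
side n1 [278.7 291.4] [0.5263 0.0098 0.056 ] [0.5268 0.0078 0.0593]
side n2 [280.4 244.2] [0.5429 0.1191 0.056 ] [0.5421 0.1167 0.0588]
side n3 [282.3 202.4] [0.5618 0.238  0.056 ] [0.5611 0.2358 0.0589]
side f1 [361.5 287.6] [ 0.6588 -0.0108  0.056 ] [ 0.6585 -0.0144  0.0592]
side f2 [355.3 241. ] [0.676  0.0978 0.056 ] [0.6747 0.0951 0.0588]
side f3 [349.5 199.3] [0.6947 0.2181 0.056 ] [0.6949 0.2152 0.0589]
yaw -0.15420706410892812 0.23092379172297134
yaw -0.1553036261676627 0.23172098240404065
yawx -0.15378999075608996
screw mean [0.6101 0.112  0.056 ] ends mid [ 0.5926 -0.0005  0.056 ]
```

```bash
python3 -c "
from workcell import manip;print(manip.tcp_to_tips)"
python3 -m pendant '[[[2.5,5,0],[0,0,4.6],255],[[2.5,5,0],[0,0,4.6],255],[[2.5,5,0],[0,0,4.6],255],[[2.5,5,0],[0,0,4.6],255],[[2.5,5,0],[0,0,4.6],255],[[2.5,5,0],[0,0,4.6],255],[[2.5,5,0],[0,0,4.6],255],[[2.5,5,0],[0,0,4.6],255],[[2.5,5,0],[0,0,4.6],255],[[2.5,5,0],[0,0,4.6],255],[[2.5,5,0],[0,0,4.6],255],[[2.5,5,0],[0,0,4.6],255]]' 40
cat > st.py <<'E'
from h import *
from scipy.spatial.transform import Rotation as R
yaw=-0.155; P=np.array([0.615,0.146]); ex=np.array([np.cos(yaw),np.sin(yaw)]); ey=np.array([-np.sin(yaw),np.cos(yaw)])
o=manip.get_obs(); M=R.from_quat(o['ee_rot']).as_matrix(); p=o['position']
np.set_printoptions(precision=4,suppress=True)
d=p[:2]-P
# wanted: tool z down, tool x along ex
W=np.array([[ex[0],ex[1],0],[ex[1],-ex[0],0],[0,0,-1]]).T
print('t',round(o['clock'],2),'tcp',p,'tip z',round(p[2]-manip.tcp_to_tips,4),'in sorter mm',np.round([d@ex*1000,d@ey*1000],1))
print('turn needed deg',np.degrees(R.from_matrix(W@M.T).as_rotvec()),'grip',round(o['grip_width'],3),'F',o['ft_force'],'F sorter xy',o['ft_force'][:2]@ex,o['ft_force'][:2]@ey)
E
python3 st.py
```

```text
0.017
clock: 1.6
position: [0.5658, 0.0504, 0.244]
ee_rot: [0.997, -0.075, -0.002, 0.002]
ft_force: [1.7, 0.1, -0.2]
grip_width: -0.003
t 1.6 tcp [0.5658 0.0504 0.244 ] tip z 0.227 in sorter mm [ -33.9 -102. ]
turn needed deg [ 0.1752 -0.2959 -0.3199] grip -0.003 F [ 1.7087  0.1183 -0.2231] F sorter xy 1.6699043478097046 0.3806673744833029
```

```bash

python3 -m pendant '[[[2.4,4.5,0],[0,0,0],255],[[2.3,4.3,-3],[0.2,-0.3,-0.3],255],[[0,0,-5],[0,0,0],255],[[0,0,-2],[0,0,0],255],[[0,0,0],[0,0,0],255]]'
python3 st.py
python3 - <<'E'
from h import *
import pickle
from scipy.spatial.transform import Rotation as R
o=manip.get_obs()
c=manip.camera('wrist'); pickle.dump((o,c),open('w1.pkl','wb')); cv2.imwrite('pics/w1.png',c['pixels'][:,:,::-1])
c=manip.camera('side'); pickle.dump(c,open('side2.pkl','wb'));cv2.imwrite('pics/d2.png',cv2.resize(c['pixels'][110:320,220:440],(628,600),interpolation=2)[:,:,::-1])
E
```

```text
clock: 2.22
position: [0.6132, 0.1474, 0.1391]
ee_rot: [0.997, -0.073, -0.001, -0.002]
ft_force: [-0.6, -0.4, 0.1]
grip_width: 0.002
t 2.23 tcp [0.6132 0.1474 0.1391] tip z 0.1221 in sorter mm [-2.   1.1]
turn needed deg [-0.2075 -0.155  -0.4647] grip 0.002 F [-0.6067 -0.4068  0.1267] F sorter xy -0.5366297251074703 -0.49554013114309386
```

View pics/w1.png

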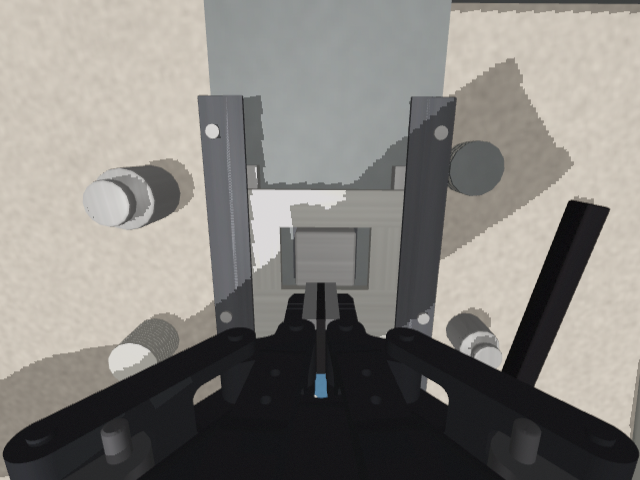

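View pics/d2.png

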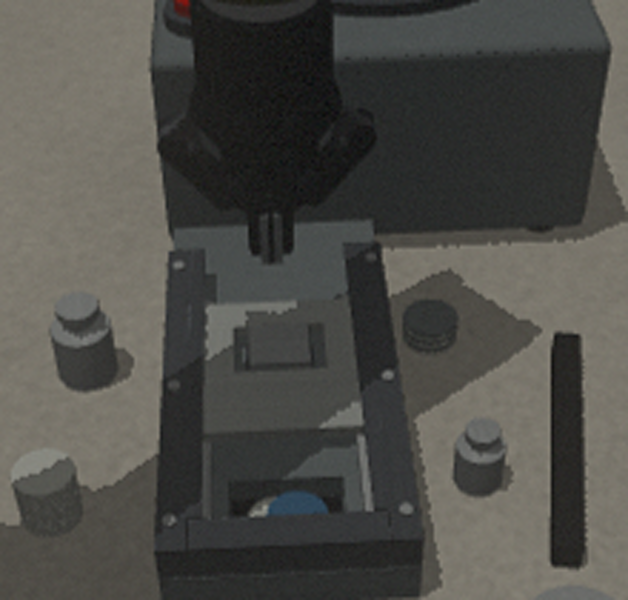

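The wrist view shows the plunger pad spanning about (295–355, 230–286), so its centre is near (325,258). The window spans about (281–370, 228–290), with the closed tips just below it in the picture. I'll check the wrist estimate against the other cameras.

```bash
python3 - <<'E'
from h import *
import pickle
from scipy.spatial.transform import Rotation as R
o,c=pickle.load(open('w1.pkl','rb'))
T=np.eye(4);T[:3,:3]=R.from_quat(o['ee_rot']).as_matrix();T[:3,3]=o['position']
A=T@c['hand_eye']; q=dict(c); q['rotation']=R.from_matrix(A[:3,:3]).as_quat(); q['origin']=A[:3,3]
yaw=-0.155; P=np.array([0.615,0.146]); ex=np.array([np.cos(yaw),np.sin(yaw)]); ey=np.array([-np.sin(yaw),np.cos(yaw)])
np.set_printoptions(precision=4,suppress=True)
for n,u,v,h in [('pad',325,258,.054),('padTL',296,230,.054),('padTR',354,230,.054),('winTL',281,228,.05),('winTR',370,228,.05),('winBL',281,290,.05),('winBR',370,290,.05),('s1',212,131,.056),('s2',441,132,.056),('s3',226,317,.056),('s4',423,319,.056)]:
    w=onplane(q,u,v,h); d=w[:2]-P; print(n,w,pt(q,u,v)[2],np.round([d@ex*1e3,d@ey*1e3],1))
cv2.imwrite('pics/w1c.png',cv2.resize(c['pixels'][180:340,230:430],(750,600),interpolation=2)[:,:,::-1])
E
```

```text
pad [0.6154 0.1465 0.054 ] 0.05484067859861319 [0.3 0.5]
padTL [0.5996 0.168  0.054 ] 0.046893102456851826 [-18.6  19.3]
padTR [0.6366 0.1625 0.054 ] 0.046437696440602444 [18.8 19.6]
winTL [0.5897 0.1699 0.05  ] 0.030315467161193876 [-28.7  19.7]
winTR [0.6474 0.1613 0.05  ] 0.045532089637518786 [29.6 20.1]
winBL [0.5819 0.1267 0.05  ] 0.05063337190058559 [-29.7 -24.2]
winBR [0.6426 0.1178 0.05  ] 0.05030580521250971 [ 31.6 -23.6]
s1 [0.5606 0.235  0.056 ] 0.058381179523274346 [-67.4  79.5]
s2 [0.6945 0.2144 0.056 ] 0.058128793084573055 [68.  79.9]
s3 [0.5421 0.115  0.056 ] 0.05833894875949147 [-67.3 -41.9]
s4 [0.6757 0.0938 0.056 ] 0.05845707534998687 [ 68.  -42.2]
```

View pics/w1c.png

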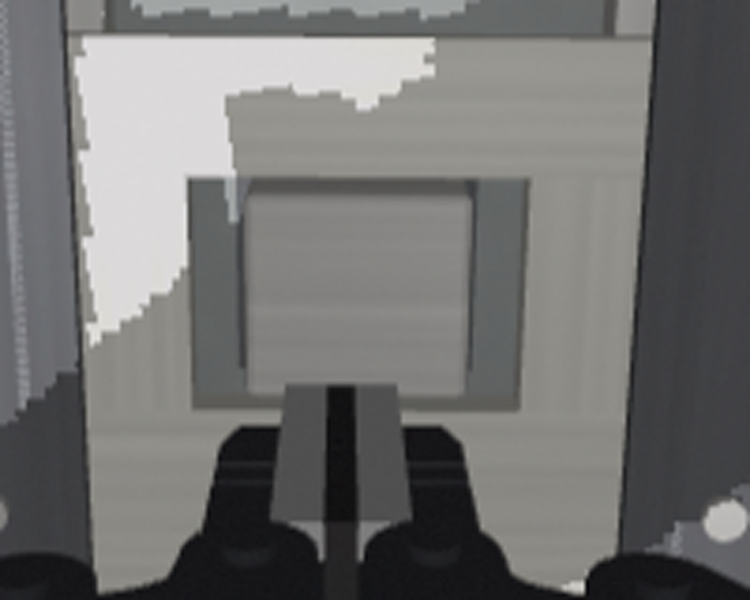

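```bash

python3 -m pendant '[[[0.1,-0.9,-2],[-0.2,-0.1,-0.5],255],[[0,0,-2.5],[0,0,0],255],[[0,0,-1],[0,0,0],255],[[0,0,0],[0,0,0],255]]'
python3 st.py
```

```text
clock: 2.82
position: [0.6172, 0.1351, 0.0864]
ee_rot: [0.997, -0.08, 0.004, 0.0]
ft_force: [0.3, -0.0, 0.7]
grip_width: 0.004
t 2.83 tcp [0.6172 0.1351 0.0864] tip z 0.0694 in sorter mm [  3.9 -10.4]
turn needed deg [0.0426 0.4186 0.3293] grip 0.004 F [ 0.2667 -0.0025  0.6845] F sorter xy 0.26384884842996525 0.03872181346347081
```

```bash

python3 -m pendant '[[[-0.3,0.3,0],[0,0.4,0.3],255],[[0,0,-0.5],[0,0,0],255],[[0,0,-0.5],[0,0,0],255],[[0,0,0],[0,0,0],255]]'
python3 st.py
```

```text
clock: 3.32
position: [0.6151, 0.1386, 0.0779]
ee_rot: [0.997, -0.077, 0.001, 0.0]
ft_force: [-1.1, 1.0, 0.0]
grip_width: 0.001
t 3.33 tcp [0.6151 0.1386 0.0779] tip z 0.0609 in sorter mm [ 1.2 -7.3]
turn needed deg [0.0146 0.1654 0.0054] grip 0.001 F [-1.0835  1.003   0.033 ] F sorter xy -1.225323445449167 0.8236831544643357
```

Well placed. Now I'll press down in small rows.

```bash

python3 -m pendant '[[[0,0,-0.5],[0,0,0],255],[[0,0,-0.5],[0,0,0],255],[[0,0,-0.4],[0,0,0],255],[[0,0,0],[0,0,0],255]]'
python3 st.py
```

```text
clock: 3.82
position: [0.6153, 0.1387, 0.0636]
ee_rot: [0.997, -0.078, 0.002, 0.0]
ft_force: [-1.4, -0.0, 4.5]
grip_width: 0.001
t 3.83 tcp [0.6153 0.1387 0.0636] tip z 0.0466 in sorter mm [ 1.4 -7.2]
turn needed deg [0.0197 0.1898 0.0097] grip 0.001 F [-1.3806 -0.009   4.477 ] F sorter xy -1.3627119766222104 -0.22199717002196317
```

```bash

python3 -m pendant '[[[0,0,-0.4],[0,0,0],255],[[0,0,-0.4],[0,0,0],255],[[0,0,-0.1],[0,0,0],255],[[0,0,0],[0,0,0],255]]'
python3 st.py
```

```text
clock: 4.32
position: [0.6154, 0.1388, 0.0553]
ee_rot: [0.997, -0.078, 0.002, 0.0]
ft_force: [-2.3, -0.7, 6.4]
grip_width: 0.002
t 4.33 tcp [0.6154 0.1388 0.0553] tip z 0.0383 in sorter mm [ 1.5 -7.1]
turn needed deg [0.0409 0.2125 0.0156] grip 0.002 F [-2.3083 -0.7116  6.4227] F sorter xy -2.1707939733123287 -1.0594340133192532
```

```bash

python3 -m pendant '[[[-0.08,-0.4,0],[0,0,0],255],[[-0.06,-0.4,0],[0,0,0],255],[[-0.06,-0.4,0],[0,0,0],255],[[-0.06,-0.4,0],[0,0,0],255]]'
python3 st.py
```

```text
clock: 4.82
position: [0.615, 0.1311, 0.0585]
ee_rot: [0.997, -0.075, 0.006, -0.006]
ft_force: [0.9, 5.6, 2.6]
grip_width: -0.001
t 4.83 tcp [0.615  0.1311 0.0585] tip z 0.0415 in sorter mm [  2.3 -14.7]
turn needed deg [-0.6203  0.683  -0.2959] grip -0.001 F [0.8983 5.5525 2.5938] F sorter xy 0.030363103963927673 5.62466724556598
```

```bash

python3 -m pendant '[[[0,0,-0.4],[-0.6,0.7,-0.3],255],[[0,0,-0.1],[0,0,0],255],[[0,0,0],[0,0,0],255]]'
python3 st.py
python3 - <<'E'
from h import *
c=manip.camera('side'); cv2.imwrite('pics/d3.png',cv2.resize(c['pixels'][180:324,240:400],(666,600),interpolation=2)[:,:,::-1])
c=manip.camera('wrist'); cv2.imwrite('pics/w3.png',c['pixels'][:,:,::-1])
E
```

```text
clock: 5.2
position: [0.6154, 0.1312, 0.0545]
ee_rot: [0.997, -0.078, 0.0, 0.0]
ft_force: [-3.0, -0.3, 6.3]
grip_width: -0.004
t 5.2 tcp [0.6154 0.1312 0.0545] tip z 0.0375 in sorter mm [  2.7 -14.6]
turn needed deg [0.013  0.0275 0.0094] grip -0.004 F [-2.9521 -0.3034  6.2666] F sorter xy -2.869852746255752 -0.7554796026059556
```

View pics/d3.png

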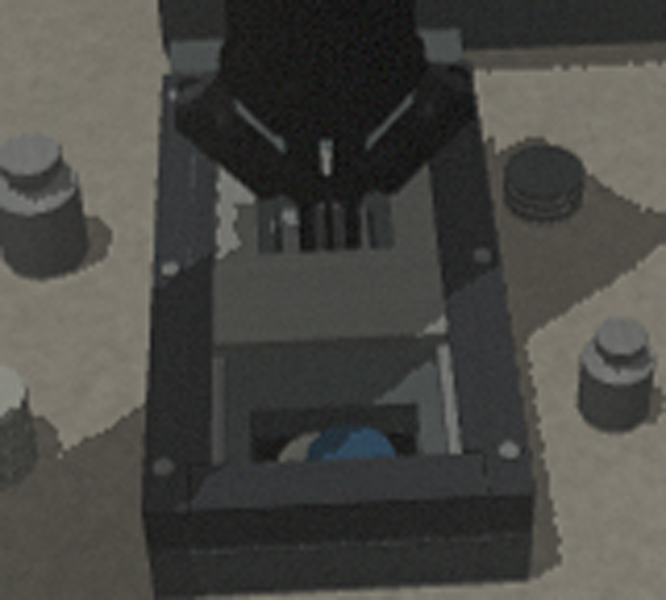

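View pics/w3.png

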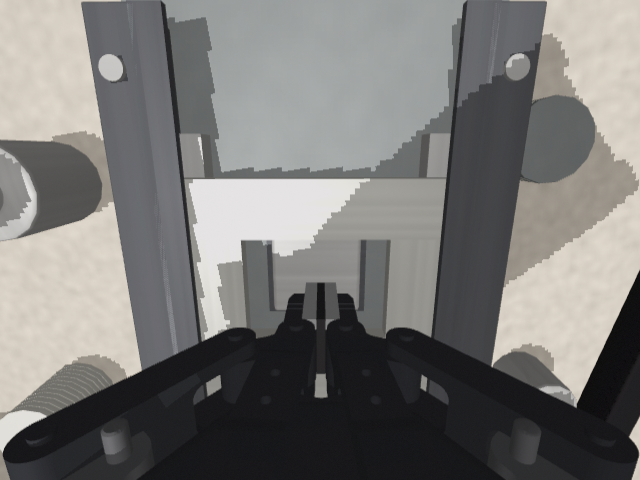

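```bash

python3 -m pendant '[[[-0.15,-0.5,-0.1],[0,0,0],255],[[-0.1,-0.5,-0.15],[0,0,0],255]]'
python3 st.py
```

```text
clock: 5.55
position: [0.6147, 0.1269, 0.0544]
ee_rot: [0.997, -0.076, 0.003, -0.004]
ft_force: [-0.8, 8.3, 8.6]
grip_width: 0.0
t 5.55 tcp [0.6147 0.1269 0.0544] tip z 0.0374 in sorter mm [  2.6 -19. ]
turn needed deg [-0.4324  0.3862 -0.196 ] grip 0.0 F [-0.7744  8.2603  8.5993] F sorter xy -2.040358681783582 8.041730805230081
```

```bash

python3 -m pendant '[[[-0.1,-0.6,-0.1],[-0.4,0.4,-0.2],255],[[-0.1,-0.6,-0.1],[-0.3,0.3,-0.1],255],[[-0.1,-0.6,-0.1],[-0.3,0.3,-0.1],255]]'
python3 st.py
```

```text
clock: 5.92
position: [0.6135, 0.1181, 0.0545]
ee_rot: [0.997, -0.076, -0.002, -0.001]
ft_force: [1.0, 8.2, 5.8]
grip_width: -0.002
t 5.92 tcp [0.6135 0.1181 0.0545] tip z 0.0375 in sorter mm [  2.8 -27.8]
turn needed deg [-0.121  -0.1921 -0.1484] grip -0.002 F [0.9525 8.2025 5.7778] F sorter xy -0.32523302399887194 8.251164759654367
```

```bash

python3 -m pendant '[[[-0.15,-0.7,-0.05],[-0.1,0,-0.1],255],[[-0.1,-0.7,-0.05],[-0.2,0.2,-0.1],255],[[-0.1,-0.7,0],[-0.2,0.2,-0.1],255],[[-0.1,-0.7,0],[-0.2,0.2,-0.1],255]]'
python3 st.py
```

```text
clock: 6.42
position: [0.6102, 0.0967, 0.0545]
ee_rot: [0.997, -0.077, -0.004, 0.001]
ft_force: [2.1, 5.0, -0.3]
grip_width: -0.001
t 6.42 tcp [0.6102 0.0967 0.0545] tip z 0.0375 in sorter mm [  2.9 -49.4]
turn needed deg [ 0.0278 -0.4735 -0.0477] grip -0.001 F [ 2.086   4.9714 -0.3308] F sorter xy 1.2935468413867701 5.233820852841706
```

```bash

python3 -m pendant '[[[-0.15,-0.7,0],[0,-0.2,0],255],[[-0.15,-0.7,0],[0,0,0],255],[[-0.15,-0.7,0],[0,0,0],255],[[-0.15,-0.7,0],[0,0,0],255]]'
python3 st.py
```

```text
clock: 6.92
position: [0.6065, 0.0739, 0.0546]
ee_rot: [0.997, -0.075, 0.001, -0.004]
ft_force: [3.8, 5.3, -0.9]
grip_width: 0.001
t 6.92 tcp [0.6065 0.0739 0.0546] tip z 0.0376 in sorter mm [  2.7 -72.5]
turn needed deg [-0.5032  0.1666 -0.2882] grip 0.001 F [ 3.8476  5.2782 -0.9331] F sorter xy 2.9866093900257282 5.8088823845960285
```

```bash

python3 -m pendant '[[[-0.15,-0.7,0],[-0.4,0.1,-0.2],255],[[-0.15,-0.7,0],[-0.2,0,0],255],[[-0.1,-0.7,0],[-0.2,0,0],255]]'
python3 st.py
```

```text
clock: 7.3
position: [0.6043, 0.062, 0.0548]
ee_rot: [0.997, -0.074, 0.004, -0.005]
ft_force: [11.5, 30.7, -13.4]
grip_width: 0.0
t 7.3 tcp [0.6043 0.062  0.0548] tip z 0.0378 in sorter mm [  2.4 -84.6]
turn needed deg [-0.5116  0.4871 -0.4299] grip 0.0 F [ 11.5396  30.6887 -13.439 ] F sorter xy 6.663544950427542 32.10226511384001
```

End stop reached (about 32 N at y ≈ -84.6 mm). I'll relax the push and lift straight out.

```bash

python3 -m pendant '[[[0.03,0.2,0.1],[0,0,0],255],[[0.05,0.3,0],[0,0,0],255],[[0,0,0],[0,0,0],255]]'
python3 st.py
python3 - <<'E'
from h import *
c=manip.camera('side'); cv2.imwrite('pics/d4.png',cv2.resize(c['pixels'][180:324,240:400],(666,600),interpolation=2)[:,:,::-1])
c=manip.camera('wrist'); cv2.imwrite('pics/w4.png',c['pixels'][:,:,::-1])
E
```

```text
clock: 7.68
position: [0.6042, 0.0664, 0.0548]
ee_rot: [0.997, -0.074, 0.003, -0.004]
ft_force: [-0.7, 0.3, -0.2]
grip_width: -0.004
t 7.67 tcp [0.6042 0.0664 0.0548] tip z 0.0378 in sorter mm [  1.6 -80.3]
turn needed deg [-0.4615  0.3691 -0.4397] grip -0.004 F [-0.7318  0.2783 -0.155 ] F sorter xy -0.7659379040118608 0.16195565029329045
```

View pics/w4.png

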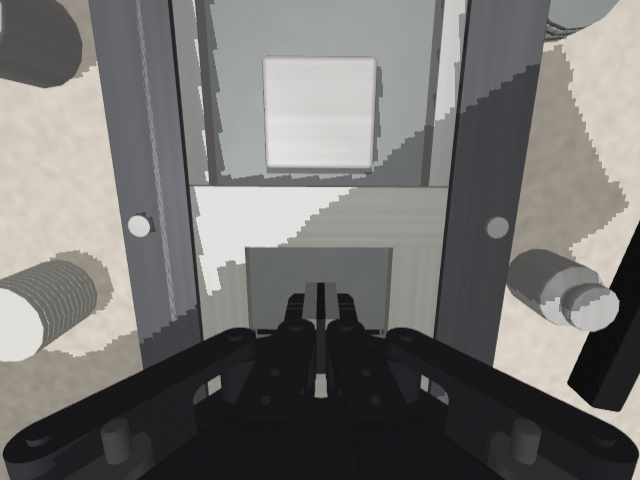

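The wrist view shows the whole plunger pad (263–377, 56–170) standing up, clear behind the strip's left edge (row ~186). I'm lifting out now.

```bash

python3 -m pendant '[[[0,0,0.8],[0,0,0],255],[[0,0,2],[0,0,0],255],[[0,0,4],[0,0,0],255],[[0,0,5],[0,0,0],255],[[0,0,5],[0,0,0],255],[[-3,-5,2],[0,0,0],255],[[-3,-5,0],[0,0,0],255],[[-3,-5,0],[0,0,0],255],[[0,0,0],[0,0,0],255],[[0,0,0],[0,0,0],255]]'
python3 st.py
python3 - <<'E'
from h import *
import pickle
c=manip.camera('side'); cv2.imwrite('pics/d5.png',cv2.resize(c['pixels'][180:324,240:400],(666,600),interpolation=2)[:,:,::-1])
d=manip.camera('scene'); pickle.dump((c,d),open('fin.pkl','wb')); cv2.imwrite('pics/s5.png',cv2.resize(d['pixels'][225:345,260:420],(800,600),interpolation=2)[:,:,::-1]);cv2.imwrite('pics/s5f.png',d['pixels'][:,:,::-1])
E
```

```text
clock: 9.02
position: [0.5112, -0.0865, 0.2625]
ee_rot: [0.997, -0.073, 0.009, -0.003]
ft_force: [-0.1, 1.0, 0.6]
grip_width: 0.001
t 9.03 tcp [ 0.5112 -0.0865  0.2625] tip z 0.2455 in sorter mm [ -66.6 -245.8]
turn needed deg [-0.2674  1.0606 -0.5488] grip 0.001 F [-0.146   0.991   0.5682] F sorter xy -0.29720570286255316 0.9566164592031268
```

View pics/s5.png

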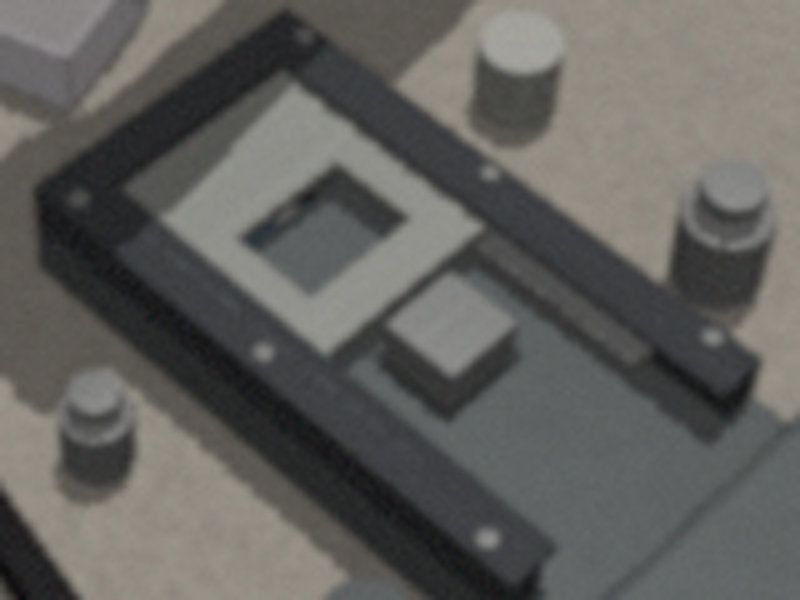

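View pics/d5.png

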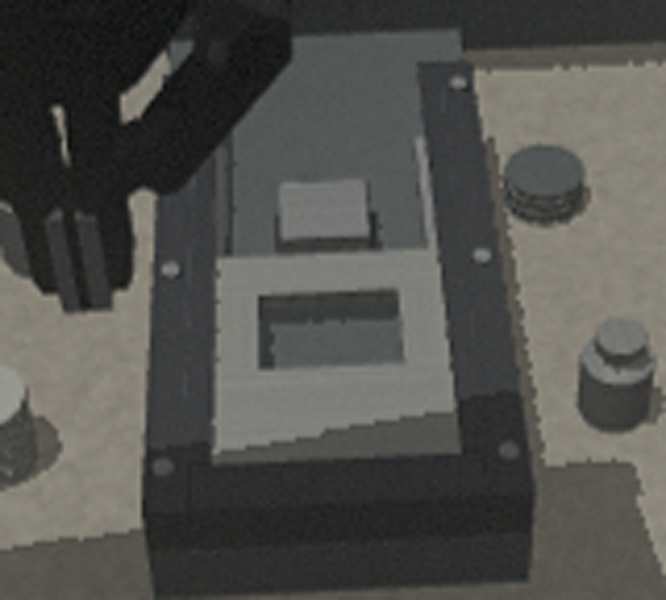

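View pics/s5f.png

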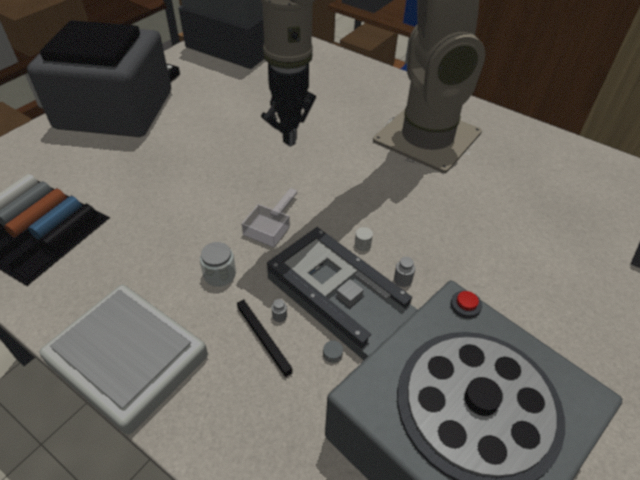

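```bash
python3 - <<'E'
from h import *
import pickle
c,d=pickle.load(open('fin.pkl','rb'))
yaw=-0.155; P=np.array([0.615,0.146]); ex=np.array([np.cos(yaw),np.sin(yaw)]); ey=np.array([-np.sin(yaw),np.cos(yaw)])
for n,cam,u,v,h in [('win scene',d,260+325/5-.4,225+229/5-.4,.05),('win side',c,240+331/4.1667-.4,180+329/4.1667-.4,.05),('stripL side',c,240+328/4.1667-.4,180+254/4.1667-.4,.05),('pad scene',d,260+453/5-.4,225+325/5-.4,.054),('pad side',c,240+323/4.1667-.4,180+209/4.1667-.4,.054)]:
    w=onplane(cam,u,v,h);q=w[:2]-P;print(n,np.round([q@ex*1e3,q@ey*1e3],1),pt(cam,round(u),round(v)).round(4))
print(manip.get_obs()['joint_velocities'].round(3)); manip.hand_in()
E
```

```text
win scene [  0.1 -70.8] [0.5882 0.0664 0.0283]
win side [  1.  -72.3] [0.6076 0.0921 0.0305]
stripL side [  1.3 -26.3] [0.6114 0.1189 0.0498]
pad scene [0.7 2. ] [0.6164 0.1477 0.053 ]
pad side [-0.  -1.1] [0.6143 0.1431 0.055 ]
[-0.014  0.014 -0.004  0.003  0.001 -0.006 -0.003]
the job is handed in; nothing more can be done
```

The gate is closed and locked, and I handed the job in at about 9 s on the clock. With the fingertips closed, I pressed the plunger to about 16 mm, pushed the gate over it to the end stop, backed off and lifted clear.

- **Gate:** the last pictures put the window 71–72 mm along from the plunger (0.072 m is closed). The strip's left edge is at y -26 mm, where it should be, and the slot is covered.
- **Plunger:** its pad is fully up behind the gate, with its top measured at 53–55 mm (54 expected).
- **Surroundings:** comparing pictures by eye, the red button looks untouched and the loose things unmoved. The wrist force at the end was about 1 N, which is noise.

**What did not go to plan:**
- On the first push the fingertips rose to about 41.5 mm, and the plunger may have risen with them. I pressed it back down to about 37.5 mm before the gate went past its play.
- The push against the end stop peaked at about 32 N.

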